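Swap the spent spray can for a fresh one from the tilted carton

TASK

The spray can on the coaster (yellow with a black cap) is spent: first lower it, cap up, to the floor of the one vacant cell of the tilted carton, without dropping it. Then lift the fresh can (yellow with a yellow cap) out of the carton and set it down gently, upright, in the middle of the coaster. Leave the blue-capped cans in their cells and the soldering stand, tin and screwdriver where they are, and let go of everything.

Things in the scene. Friction and masses are not known exactly. Their poses are not given: they have to be found in the camera images.
- carton: open cardboard carton fixed on a low stand that leans it 25 degrees, mouth towards the robot. This frame is level: origin on the bench, 40 mm below the centre of the carton's underside; x away from the mouth, y along the rows, z up. In this frame the cells' up axis is u = (-0.423, 0, 0.906), depth d = (0.906, 0, 0.423). Outside 120 mm along d, 292 along y, 150 along u
- carton_mouth (a point): centre of the carton's mouth, level with the rim (same level axes as carton). Walls, floor and dividers 4 mm; dividers end 3 mm below the rim. Six cells 54 mm (d) by 92 mm (y), 146 mm deep: front (nearer, lower) and rear row at -29 and +29 mm along d, columns at -96, 0, +96 mm along y. Front rim about 0.15 m, rear rim about 0.20 m above the bench
- carton_floor (a point): centre of the carton's inner floor (same level axes). The front row holds two blue-capped cans and the vacant cell; the rear row holds the fresh can and two blue-capped ones. Cans lean on the near wall of their cell, parallel to it, the cap's top 16 mm below the rim
- vacant (a point): the vacant cell, in the front row, marked by a green card on its floor: this point is the centre of that cell's floor; z points out of the cell along u, x along d (away from the robot), y along the row
- fresh_mid (a point): fresh: yellow aerosol can with a yellow cap: 130 mm tall, 42 mm diameter up to 88 mm, then a straight cap of 40 mm diameter to the top. This point is on its axis half-way up (65 mm above its foot); z points from foot to cap. It stands in a cell of the rear row, leaning with the carton; about 0.2 to 0.4 kg
- spent_mid (a point): spent: yellow aerosol can with a black cap: 130 mm tall, 42 mm diameter up to 88 mm, then a straight cap of 40 mm diameter to the top. This point is on its axis half-way up (65 mm above its foot); z points from foot to cap. It stands upright on the coaster at the start; about 0.1 kg
- spent: the same spent can; origin at the centre of its foot, z to its cap
- fresh: the same fresh can; origin at the centre of its foot, z to its cap
- coaster (a point): centre of the top of a fixed round cork coaster, 90 mm diameter, its top 9 mm above the bench, in the middle of a red mat (300 mm along x, 200 mm along y, 3 mm thick); axes are the mat's, z up
- iron_stand: loose soldering-iron stand: black base 62 mm (x) by 95 mm (y) by 20 mm with a sponge and a steel coil holder towards +y, 130 mm tall in all; origin at the centre of its underside; stands on the mat beyond or before the coaster. Leave it
- tin: loose round tip-cleaner tin, 56 mm diameter, 46 mm tall; origin at the centre of its underside; on the opposite side of the coaster from the soldering stand. Leave it
- driver: screwdriver lying on the mat, 170 mm long along its x, under 35 mm high, beside the coaster on the mat's +y side. Leave it
- blue_a_mid (a point): white aerosol can with a blue cap: 130 mm tall, 42 mm diameter up to 88 mm, then a straight cap of 40 mm diameter to the top. This point is on its axis half-way up (65 mm above its foot); z points from foot to cap. It stands in a carton cell. Leave it
- blue_b_mid (a point): white aerosol can with a blue cap: 130 mm tall, 42 mm diameter up to 88 mm, then a straight cap of 40 mm diameter to the top. This point is on its axis half-way up (65 mm above its foot); z points from foot to cap. It stands in a carton cell. Leave it
- blue_c_mid (a point): white aerosol can with a blue cap: 130 mm tall, 42 mm diameter up to 88 mm, then a straight cap of 40 mm diameter to the top. This point is on its axis half-way up (65 mm above its foot); z points from foot to cap. It stands in a carton cell. Leave it
- blue_d_mid (a point): white aerosol can with a blue cap: 130 mm tall, 42 mm diameter up to 88 mm, then a straight cap of 40 mm diameter to the top. This point is on its axis half-way up (65 mm above its foot); z points from foot to cap. It stands in a carton cell. Leave it

How it is judged (in metres and radians):
On the way:
1. the spent can stands cap up on the floor of the vacant cell, let go, while the fresh can is still in the carton (x of spent_mid in the frame of vacant between -0.02 and 0.02 m and y of spent_mid in the frame of vacant between -0.035 and 0.035 m and z of spent_mid in the frame of vacant between 0.05 and 0.074 m and angle between spent_mid's own z axis and vertical below 0.75 rad and contact force between the fingers and spent below 0.1 N and distance of fresh_mid from where it was at the start of the episode below 0.04 m), for 0.2 s.
At the end, for the whole second after the job is handed in: the spent can stands cap up on the floor of the vacant cell (within the cell, its middle 50 to 74 mm above the cell's floor); the fresh can stands upright (within 0.1 rad) on the coaster, its axis within 22 mm of the centre; both at rest (x of spent_mid in the frame of vacant between -0.02 and 0.02 m and y of spent_mid in the frame of vacant between -0.035 and 0.035 m and z of spent_mid in the frame of vacant between 0.05 and 0.074 m and angle between spent_mid's own z axis and vertical below 0.75 rad and horizontal distance between fresh_mid and coaster below 0.022 m and angle between fresh_mid's own z axis and vertical below 0.1 rad and height (world z) of fresh_mid between 0.066 and 0.082 m and linear speed of each of spent, fresh below 0.03 m/s); the robot touches nothing.
It fails at once if the spent can is dropped into the carton (over 0.5 m/s below the rim) (linear speed of spent above 0.5 m/s and x of spent_mid in the frame of vacant between -0.027 and 0.027 m and y of spent_mid in the frame of vacant between -0.046 and 0.046 m and z of spent_mid in the frame of vacant below 0.15 m).
It fails at once if the fresh can is dropped on the coaster (over 0.5 m/s within 40 mm above it) (linear speed of fresh above 0.5 m/s and horizontal distance between fresh_mid and coaster below 0.04 m and height (world z) of fresh_mid below 0.114 m).
It fails at once if a blue-capped can is moved by more than 35 mm (distance of any of blue_a_mid, blue_b_mid, blue_c_mid, blue_d_mid from where it was at the start of the episode above 0.035 m).
It fails at once if the soldering stand, tin or screwdriver is moved by more than 20 mm (distance of any of iron_stand, tin, driver from where it was at the start of the episode above 0.02 m).
It also fails if it takes over 66 s, if anything falls off the work surface, if the arm or the gripper's body presses on something with over 40 N, if the wrist force passes 120 N, or if a joint passes its speed limit or range.

ROBOT

A 7-joint arm with a two-finger parallel gripper is mounted at the origin on the work surface. World frame = base frame: x ahead of the robot, y to its left, z up, the work surface at z = 0. Lengths are in m, angles in degrees, forces in N, time in s.
With the tool pointing down it reaches from about 0.425 to 0.875 m from the base axis. Payload 4.7 kg.
Tool frame: the origin (TCP) lies between the finger pads; the fingertips stand 19 mm ahead of it and the grasp point (between the pads) is the TCP; x points along the fingers, z is the direction in which the jaws open and shut, and the axes are right-handed (so a half turn about x gives the same grasp; the last joint's range is limited). The gripper opens to 87 mm and grips with 3 to 60 N. Pads are 19 mm wide; open, the fingers measure 117 mm over their backs; the gripper's body (75 mm by 190 mm) begins 51 mm behind the grasp point.
Start: joints at [-63.936, 18.392, -4.016, 83.108, 1.295, 78.541, -3.26], TCP at [0.277, 0.588, 0.242] pointing down, gripper open.
Joint ranges: [-163.93, 163.93], [-17.29, 119.83], [-79.2, 71.16], [3.27, 140.29], [-89.18, 269.18], [5.43, 117.66], [-154.24, 154.24]. Speed limits (degrees/s): [147.25, 147.25, 180, 180, 180, 180, 180].

INTERFACE

Orientations are given as [roll, pitch, yaw] about the fixed x, y, z axes, in that order (R = Rz(yaw) Ry(pitch) Rx(roll)).
In Python, from cell import monitor, read_camera, camera_model, env, regions_of gives the robot as it stands. The module is installed in compiled form; this text tells all that it offers.
- The arm moves only by the tool step_arm, never from a script. Its argument "deltas" is a list of rows, each a list of 5 numbers: the gripper's target within -1 to 1 (fully open at 1, half-way at 0, shut at -1), then the shift along the tool's x, y, z in m, then the turn about the tool's x in degrees. A call has 1 to 12 rows; each row is the pose to reach, as a shift and turn from the pose commanded when the call began, along the tool's axes at that moment; what a row does not reach only later rows make up. A row lasts 1/8 s, in which the tool goes at most 62.5 mm and 10.7 degrees, less where a joint would pass 70% of its speed; a pose out of reach is approached as far as the arm can. A call with a gripper value outside its range is refused whole. The fingers move at their own pace and stop on an object; "newtons" is the grip in N (left out, the last holds). Time passes only in rows, so rows that repeat a pose let the fingers close. It gives the time, the measured TCP pose, the force and the opening at its end, in the units of the state.
- monitor.get_obs(): the state, without advancing time (a new reading comes with each control period).
- read_camera(name): name is "scene" or "top"; returns (picture, depth): 480x640x3 uint8, red, green, blue; 480x640 float32, m along the optical axis (not along the pixel's ray), 0 where there is no reading.
- camera_model(name): a dict with "fx", "fy", "cx", "cy" (pixels), "xyz" and "attitude" of the camera in the world. Camera axes: x right, y down, z forward; pixel columns grow to the right and rows downward; lengths in m; the calibration is good to about 2 mm. A picture is of the moment at which its call begins. camera_model takes no time and is no camera call.
- env.sign_off(): hands the job in, once; it reports no verdict.
Trained networks look in the newest picture that a camera, given by its name, has taken for a name from the list of things; names that differ only in an ending like _2 or _b are one class to them, and where a whole thing is asked for, a point or a joint stands for the part that bears it (a point fixed in the world has none). Each returns a list of dicts, best first, with "p" (0 to 1); they miss things now and then, are a little off and sometimes report something else, mostly with a low value. They report only what shows in the picture. A call takes as long as a camera call.
- regions_of(camera, thing): "pixels" (480x640 bool, what is visible of it) and "pixel" ([column, row] in pixels, amid what is visible of it).
The state is a dict: "time_s": time; "qpos": joint angles; "joint_velocities": joint speeds; "effort": joint torques, N m; "tool_pos": TCP position; "tool_rot": TCP orientation; "force": force on the tool from outside, world axes, zero at the start; "wrist_torque": the same for the moment, N m; "grip_width": finger opening in m.
Only numpy, scipy, OpenCV 4.12 (cv2) and the standard library are available. Lean on these libraries where they do the work, as an engineer would, in place of code of your own. Each camera call takes 0.05 s, during which the arm holds its last target. There are 200 camera calls.

## Working session

There is one attempt and no reset: what is moved stays moved. The work goes in short steps, Python scripts to look and compute and a tool call to move; the robot and the scene stay as the last step left them, time stands still between calls to the robot, and variables do not carry over. Pictures are saved under pics/ and viewed, about 8 in all and at most 12, crops included, and the job is handed in when it is done.

Besides the shell and the picture viewer there is one more tool, called after ">>>" in YAML: its name, and indented under it one key for each argument. step_arm: Moves the arm, as the interface text tells. Its arguments: {"type":"object","properties":{"deltas":{"type":"array"},"newtons":{"type":"number"}},"required":["deltas"]}

```bash
mkdir -p pics
cat > h.py <<'E'
import numpy as np, cv2
from scipy.spatial.transform import Rotation as R
from cell import monitor, read_camera, camera_model, env, regions_of
def rot(a): return R.from_euler('xyz',a,degrees=True).as_matrix()
def cloud(name,depth):
    m=camera_model(name); v,u=np.mgrid[:480,:640]
    p=np.stack([(u-m['cx'])/m['fx']*depth,(v-m['cy'])/m['fy']*depth,depth],-1)
    return p@rot(m['attitude']).T+np.array(m['xyz'])
E
python3 - <<'E'
from h import *
o=monitor.get_obs(); print({k:np.round(v,3).tolist() for k,v in o.items()})
for n in ['scene','top']:
    im,d=read_camera(n); m=camera_model(n); print(n,m)
    cv2.imwrite(f'pics/{n}0.png',im[:,:,::-1]); P=cloud(n,d)
    for t in ['carton','vacant','fresh','spent','coaster','iron_stand','tin','driver','blue_a_mid','carton_mouth']:
        for r in regions_of(n,t)[:4]:
            k=r['pixels']&(d>0)
            if k.sum()<5: print(t,'few');continue
            q=P[k]; print(t,round(r['p'],2),np.round(r['pixel']),k.sum(),'med',np.median(q,0).round(3),'lo',np.percentile(q,3,axis=0).round(3),'hi',np.percentile(q,97,axis=0).round(3))
E
```

```text
{'time_s': 0.0, 'qpos': [-63.936, 18.441, -4.015, 83.176, 1.295, 78.542, -3.26], 'joint_velocities': [0.03, -0.053, -0.077, 0.13, -0.033, 0.003, -0.113], 'effort': [0.0, -49.129, -0.403, -31.253, -0.064, 0.044, 0.0], 'tool_pos': [0.277, 0.587, 0.24], 'tool_rot': [-177.239, 89.886, -112.493], 'force': [0.135, -0.057, -0.661], 'wrist_torque': [-0.021, 0.027, -0.03], 'grip_width': 0.087}
scene {'fx': 436.4820967272891, 'fy': 436.4820967272891, 'cx': 323.72612927222866, 'cy': 236.55855556422256, 'xyz': array([ 1.00002217, -0.64103998,  0.65979397]), 'attitude': array([-125.84075732,   -0.89958759,   33.67235494])}
carton 0.64 [235. 294.] 17666 med [ 0.576 -0.264  0.137] lo [ 0.454 -0.357  0.031] hi [ 0.629 -0.072  0.197]
spent 0.76 [368. 224.] 931 med [0.613 0.134 0.081] lo [0.516 0.128 0.001] hi [0.627 0.309 0.14 ]
spent 0.51 [366. 253.] 3638 med [0.629 0.113 0.003] lo [0.481 0.056 0.001] hi [0.74  0.236 0.01 ]
coaster 0.76 [369. 254.] 3699 med [0.631 0.114 0.003] lo [0.481 0.056 0.001] hi [0.742 0.237 0.01 ]
coaster 0.56 [237. 292.] 18136 med [ 0.575 -0.263  0.137] lo [ 0.451 -0.357  0
[... 1427 characters left out ...]
2650 med [0.605 0.129 0.004] lo [0.454 0.057 0.   ] hi [0.735 0.249 0.011]
iron_stand 0.95 [211. 302.] 2058 med [0.483 0.167 0.024] lo [0.454 0.118 0.004] hi [0.512 0.212 0.11 ]
tin 0.78 [208. 177.] 874 med [0.707 0.166 0.047] lo [0.684 0.143 0.011] hi [0.734 0.194 0.052]
tin 0.39 [374. 310.] 593 med [ 0.473 -0.116  0.146] lo [ 0.453 -0.135  0.127] hi [ 0.489 -0.098  0.155]
driver 0.56 [177. 253.] 832 med [0.567 0.226 0.025] lo [0.52  0.214 0.013] hi [0.677 0.238 0.031]
blue_a_mid 0.86 [501. 265.] 736 med [ 0.54  -0.299  0.17 ] lo [ 0.521 -0.322  0.129] hi [ 0.556 -0.285  0.178]
carton_mouth 0.71 [431. 260.] 18565 med [ 0.539 -0.212  0.14 ] lo [ 0.449 -0.354  0.065] hi [ 0.622 -0.065  0.199]
```

View pics/top0.png

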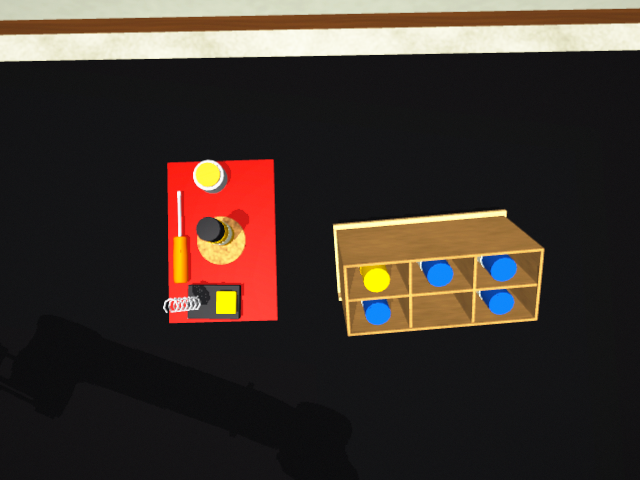

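View pics/scene0.png

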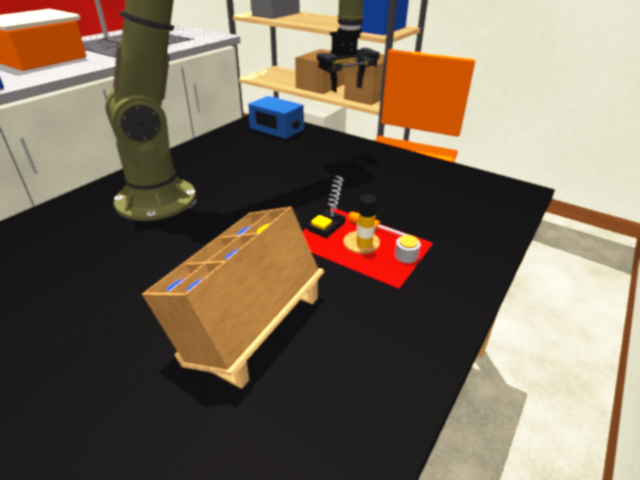

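Top view: the vacant cell is front-middle, near (443,310). The fresh can is in the rear row at (376,280), and the spent can on the coaster has its cap at (210,230). The scene view agrees: the carton leans towards the robot and the stand is nearer the robot than the coaster. The tool can't tilt, so cans must pivot in the jaws about the carton's y axis. Next I'll fit the poses precisely.

```bash
cat >> h.py <<'E'
s,c=np.sin(np.radians(25)),np.cos(np.radians(25))
U=np.array([-s,0,c]); D=np.array([c,0,s]); Y=np.array([0,1,0])
def tocart(P,x,y,yaw):   # -> (d,y,u) with u from underside centre
    q=(P-np.array([x,y,0]))@rot([0,0,yaw])-np.array([0,0,.04]); return np.stack([q@D,q@Y,q@U],-1)
def fromcart(q,x,y,yaw): return rot([0,0,yaw])@(q[0]*D+q[1]*Y+q[2]*U+[0,0,.04])+[x,y,0]
E
cat > m.py <<'E'
from h import *
from scipy.optimize import minimize
C={}
for n in ['top','scene']:
    im,d=read_camera(n); C[n]=(im,d,cloud(n,d))
im,d,P=C['top']
def sel(n):
    im,d,P=C[n]; k=(d>0)&(P[...,1]<-.03)&(P[...,1]>-.4)&(P[...,0]>.4)&(P[...,0]<.68)&(P[...,2]>.03); return P[k]
def fit(pts):
    def cost(v):
        q=tocart(pts,*v); k=(abs(q[:,2]-.149)<.006)
        e=np.minimum.reduce([abs(abs(q[:,0])-.058),abs(q[:,0]),abs(abs(q[:,1])-.144),abs(abs(q[:,1])-.048)])
        r=np.clip(e,0,.008)[k]
        o=np.maximum(abs(q[:,0])-.06,0)+np.maximum(abs(q[:,1])-.146,0)
        return (r-.008).sum()+o[k].sum()
    best=min((minimize(cost,[x0,-.212,w],method='Nelder-Mead',options=dict(initial_simplex=[[x0,-.212,w],[x0+.015,-.212,w],[x0,-.2,w],[x0,-.212,w+3]])) for x0 in(.58,.6) for w in (-2,4,8)),key=lambda r:r.fun)
    return best
for n in C:
    b=fit(sel(n)); print(n,b.x.round(4),round(b.fun,2))
b=fit(np.vstack([sel('top'),sel('scene')])); print('both',b.x.round(4)); v=b.x; np.save('cart.npy',v)
for n in ['top','scene']:
  hsv=cv2.cvtColor(C[n][0],cv2.COLOR_RGB2HSV); PP=C[n][2]
  q=tocart(PP,*v); ins=(abs(q[...,0])<.06)&(abs(q[...,1])<.146)&(q[...,2]>.12)&(q[...,2]<.15)&(hsv[...,1]>150)
  for nm,lo,hi in (('yel',25,35),('blue',100,125)):
    k=(ins&(hsv[...,0]>=lo)&(hsv[...,0]<=hi)).astype(np.uint8); N,L,S,_=cv2.connectedComponentsWithStats(k)
    for i in range(1,N):
      if S[i,4]>40: z=q[L==i]; z=z[z[:,2]>np.median(z[:,2])-.003]; print(n,nm,S[i,4],'mid d,y',((z.min(0)+z.max(0))/2).round(4),'med',np.median(z,0).round(4))
hsv=cv2.cvtColor(im,cv2.COLOR_RGB2HSV)
red=((hsv[...,0]<5)|(hsv[...,0]>175))&(hsv[...,1]>180)&(hsv[...,2]>120)&(P[...,2]<.02)&(d>0)
q=P[red][:,:2]; r=cv2.minAreaRect((q*1000).astype(np.float32)); print('mat',r)
for n in C:
    PP=C[n][2]; k=(abs(PP[...,0]-.605)<.05)&(abs(PP[...,1]-.14)<.05)&(PP[...,2]>.13); z=PP[k]; print(n,'cap',((z.min(0)+z.max(0))/2).round(4),(z.max(0)-z.min(0)).round(4),np.median(z,0).round(4))
k=(abs(P[...,0]-.6)<.06)&(abs(P[...,1]-.14)<.06)&(abs(P[...,2]-.009)<.004)&(hsv[...,1]<175)
z=P[k][:,:2]; print('coaster circle',cv2.minEnclosingCircle((z*1000).astype(np.float32)),len(z))
o=monitor.get_obs(); print(rot(o['tool_rot']).round(3))
E
python3 m.py
```

```text
top [ 0.5652 -0.2063  4.2957] -24.38
scene [ 0.5669 -0.208   4.0656] -17.0
both [ 0.5658 -0.207   4.3023]
top yel 506 mid d,y [0.0212 0.0954 0.1353] med [0.0221 0.096  0.1352]
top blue 588 mid d,y [ 0.0215 -0.0951  0.1355] med [ 0.0222 -0.0951  0.1351]
top blue 566 mid d,y [0.0212 0.0002 0.1351] med [0.0224 0.0007 0.1352]
top blue 550 mid d,y [-0.0365 -0.0955  0.1353] med [-0.0356 -0.0953  0.1351]
top blue 523 mid d,y [-0.0364  0.0965  0.1355] med [-0.0356  0.0963  0.1352]
mat ((595.7005004882812, 153.57687377929688), (303.9256896972656, 203.27464294433594), 0.9896716475486755)
top cap [0.6046 0.1483 0.1371] [0.0387 0.0384 0.0128] [0.6044 0.1482 0.1393]
scene cap [0.607  0.1469 0.1355] [0.0373 0.0395 0.0109] [0.6086 0.1432 0.1385]
coaster circle ((594.7731323242188, 153.22348022460938), 44.66749954223633) 1050
[[ 0.    -0.904  0.427]
 [ 0.     0.427  0.904]
 [-1.    -0.     0.   ]]
```

>>> step_arm:
  deltas:
    - [1,0.02,-0.485,-0.2575,-29.6]
    - [1,0.02,-0.485,-0.2575,-29.6]
    - [1,0.02,-0.485,-0.2575,-29.6]
    - [1,0.02,-0.485,-0.2575,-29.6]
    - [1,0.02,-0.485,-0.2575,-29.6]
    - [1,0.02,-0.485,-0.2575,-29.6]
    - [1,0.02,-0.485,-0.2575,-29.6]
    - [1,0.02,-0.485,-0.2575,-29.6]
    - [1,0.02,-0.485,-0.2575,-29.6]
    - [1,0.02,-0.485,-0.2575,-29.6]
    - [1,0.02,-0.485,-0.2575,-29.6]
    - [1,0.02,-0.485,-0.2575,-29.6]

```text
time_s: 2.7
tool_pos: [0.6054, 0.1501, 0.2216]
tool_rot: [11.4, 89.9, 105.9]
force: [0.3, 0.0, 0.2]
grip_width: 0.0869
```

>>> step_arm:
  deltas:
    - [1,0.04,0,-0.002,0]
    - [1,0.08,0,-0.002,0]
    - [1,0.092,0,-0.002,0]
    - [1,0.092,0,-0.002,0]
    - [-0.2,0.092,0,-0.002,0]
    - [-0.6,0.092,0,-0.002,0]
    - [-0.6,0.092,0,-0.002,0]
    - [-0.6,0.092,0,-0.002,0]
    - [-0.6,0.092,0,-0.002,0]
    - [-0.6,0.092,0,-0.002,0]
  newtons: 10

```text
time_s: 3.95
tool_pos: [0.6063, 0.1462, 0.1296]
tool_rot: [-11.7, 90.0, 82.6]
force: [-0.9, 0.5, 1.4]
grip_width: 0.0397
```

```bash
cat > plan.py <<'E'
from h import *
v=np.load('cart.npy')
def grip(h,phi,row=-.029,col=0,g=.1205,wall=-.027):
    p=np.radians(phi); a=np.array([wall,.147-h])+.021*np.array([np.cos(p),-np.sin(p)])+g*np.array([np.sin(p),np.cos(p)])
    return fromcart([a[0]+row,col,a[1]],*v)
def delta(W,obs=None):
    o=obs or monitor.get_obs(); return rot(o['tool_rot']).T@(np.array(W)-o['tool_pos'])
E
python3 - <<'E'
from plan import *
o=monitor.get_obs(); print(o['tool_pos'].round(4) if hasattr(o['tool_pos'],'round') else o['tool_pos'])
W0=grip(0,25); prev=None
for h,phi in [(-50,25),(0,25),(6,25),(12,25),(20,20),(30,15.5),(40,12.5),(53,10),(70,7.6),(90,6),(112,4.6),(130,3.3),(140,2.2),(143,2)]:
    W=grip(h/1000,phi); print(h,phi,W.round(4),'tool rel W0',(rot(o['tool_rot']).T@(W-W0)).round(4), 'from now',delta(W,o).round(4))
E
```

```text
[0.6063 0.1462 0.1296]
-50 25 [ 0.4531 -0.2155  0.3154] tool rel W0 [-0.0453  0.0211  0.    ] from now [-0.1859  0.1802 -0.349 ]
0 25 [ 0.4741 -0.2139  0.2701] tool rel W0 [0. 0. 0.] from now [-0.1406  0.1591 -0.349 ]
6 25 [ 0.4767 -0.2137  0.2646] tool rel W0 [ 0.0054 -0.0025 -0.    ] from now [-0.1351  0.1565 -0.349 ]
12 25 [ 0.4792 -0.2135  0.2592] tool rel W0 [ 0.0109 -0.0051 -0.    ] from now [-0.1297  0.154  -0.349 ]
20 20 [ 0.472  -0.2141  0.2533] tool rel W0 [ 0.0168  0.0021 -0.    ] from now [-0.1238  0.1612 -0.349 ]
30 15.5 [ 0.4667 -0.2145  0.2447] tool rel W0 [0.0254 0.0075 0.    ] from now [-0.1152  0.1666 -0.349 ]
40 12.5 [ 0.4645 -0.2147  0.2355] tool rel W0 [0.0346 0.0097 0.    ] from now [-0.106   0.1687 -0.349 ]
53 10 [ 0.4647 -0.2146  0.2234] tool rel W0 [ 0.0467  0.0095 -0.    ] from now [-0.0939  0.1686 -0.349 ]
70 7.6 [ 0.4668 -0.2145  0.2074] tool rel W0 [ 0.0627  0.0074 -0.    ] from now [-0.0779  0.1665 -0.349 ]
90 6 [ 0.4718 -0.2141  0.1888] tool rel W0 [ 0.0813  0.0023 -0.    ] from now [-0.0593  0.1614 -0.349 ]
112 4.6 [ 0.4781 -0.2136  0.1683] tool rel W0 [ 0.1017 -0.004  -0.    ] from now [-0.0388  0.155  -0.349 ]
130 3.3 [ 0.483  -0.2133  0.1515] tool rel W0 [ 0.1186 -0.0089 -0.    ] from now [-0.022   0.1502 -0.3491]
140 2.2 [ 0.4849 -0.2131  0.1419] tool rel W0 [ 0.1282 -0.0108 -0.    ] from now [-0.0124  0.1482 -0.3491]
143 2 [ 0.4858 -0.213   0.1391] tool rel W0 [ 0.131  -0.0117 -0.    ] from now [-0.0096  0.1474 -0.3491]
```

>>> step_arm:
  deltas:
    - [-0.6,-0.03,0,0,0]
    - [-0.6,-0.08,0,0,0]
    - [-0.6,-0.13,0,0,0]
    - [-0.6,-0.18,0,0,0]
    - [-0.6,-0.22,0,0,0]
    - [-0.6,-0.22,0,0,0]
    - [-0.6,-0.22,0,0,0]

```text
time_s: 4.82
tool_pos: [0.6059, 0.146, 0.3483]
tool_rot: [101.0, 89.9, -164.7]
force: [-0.6, -0.9, -1.8]
grip_width: 0.0399
```

>>> step_arm:
  deltas:
    - [-0.6,0,0.01,-0.025,0]
    - [-0.6,0,0.03,-0.07,0]
    - [-0.6,0,0.055,-0.12,0]
    - [-0.6,0,0.08,-0.175,0]
    - [-0.6,0,0.1,-0.225,0]
    - [-0.6,0,0.12,-0.275,0]
    - [-0.6,0,0.14,-0.315,0]
    - [-0.6,0,0.15,-0.34,0]
    - [-0.6,0.005,0.156,-0.349,0]
    - [-0.6,0.01,0.156,-0.349,0]
    - [-0.6,0.01,0.156,-0.349,0]
    - [-0.6,0.01,0.156,-0.349,0]

```text
time_s: 6.32
tool_pos: [0.4777, -0.2124, 0.3393]
tool_rot: [46.0, 90.0, 140.5]
force: [-0.4, 1.0, -1.1]
grip_width: 0.0395
```

Run:
```python
from plan import *
o=monitor.get_obs(); print(np.round(o['tool_pos'],4))
im,d=read_camera('scene'); P=cloud('scene',d)
cv2.imwrite('pics/s1.png',cv2.resize(im[60:420,60:460],(800,720))[:590,:,::-1])
t=np.array(o['tool_pos']); q=P[d>0]; k=(np.linalg.norm(q[:,:2]-t[:2],axis=1)<.06)&(q[:,2]<t[2]-.022)&(q[:,2]>t[2]-.118)&(q[:,2]>.205); q=q[k]
Q=(q-t)@rot([0,0,v[2]])
for z in np.arange(-.12,-.02,.012):
    b=Q[abs(Q[:,2]-z)<.006]
    if len(b)>10: print(round(z,3),len(b),'X',b[:,0].min().round(4),b[:,0].max().round(4),'Y',b[:,1].min().round(4),b[:,1].max().round(4))
print('from now to first', delta(grip(.012,25),o).round(4))
```

```text
[ 0.4777 -0.2124  0.3393]
-0.12 43 X -0.0077 0.0217 Y -0.0176 0.0141
-0.108 136 X -0.011 0.0215 Y -0.0186 0.0149
-0.096 141 X -0.0114 0.0223 Y -0.0187 0.0175
-0.084 139 X -0.0148 0.0227 Y -0.0195 0.0147
-0.072 155 X -0.0118 0.0219 Y -0.0193 0.0146
-0.06 157 X -0.0153 0.0223 Y -0.02 0.0187
-0.048 161 X -0.0109 0.0222 Y -0.0204 0.0156
-0.036 171 X -0.012 0.0217 Y -0.0195 0.0143
-0.024 94 X -0.0111 0.021 Y -0.0189 0.0127
from now to first [ 0.0801 -0.0014 -0.0013]
```

View pics/s1.png

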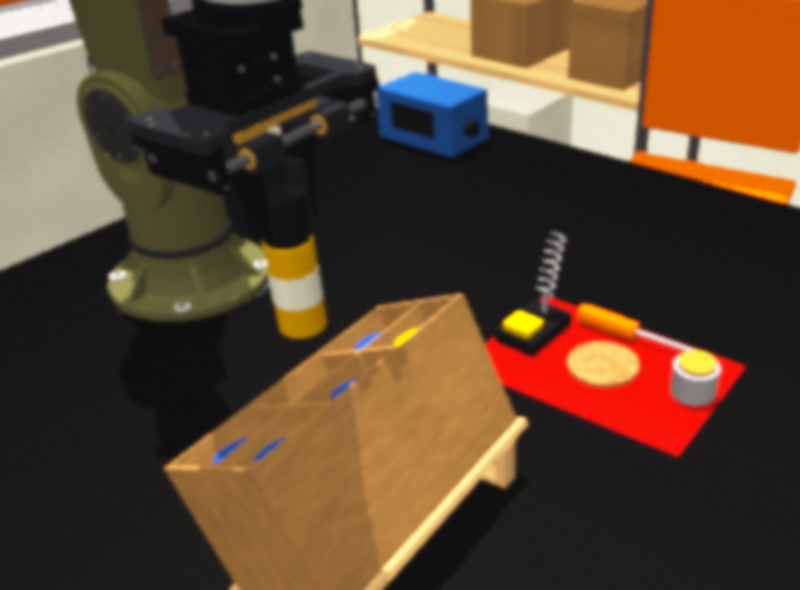

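The spent can hangs plumb over the cell (crop around (295,285)). I'll start the insertion.

>>> step_arm:
  deltas:
    - [-0.6,0.03,0,-0.001,0]
    - [-0.6,0.06,0,-0.001,0]
    - [-0.6,0.075,-0.001,-0.001,0]
    - [-0.6,0.08,-0.001,-0.001,0]
    - [-0.6,0.083,0.002,-0.001,0]
    - [-0.6,0.086,0.006,-0.001,0]
    - [-0.6,0.09,0.009,-0.001,0]
    - [-0.6,0.095,0.011,-0.001,0]
    - [-0.6,0.099,0.0125,-0.001,0]
    - [-0.6,0.104,0.0135,-0.001,0]
    - [-0.6,0.104,0.0135,-0.001,0]
  newtons: 6

```text
time_s: 7.75
tool_pos: [0.4634, -0.2157, 0.235]
tool_rot: [70.6, 89.9, 164.9]
force: [1.0, -0.2, -1.2]
grip_width: 0.0398
```

```bash
cat > look.py <<'E'
import sys
from plan import *
o=monitor.get_obs(); print(np.round(o['tool_pos'],4),np.round(o['force'],2))
t=np.array(o['tool_pos']); Rz=rot([0,0,v[2]])
for n in ['scene','top']:
    im,d=read_camera(n); P=cloud(n,d); cv2.imwrite(f'pics/{n}_{sys.argv[1]}.png',im[:,:,::-1])
    hsv=cv2.cvtColor(im,cv2.COLOR_RGB2HSV)
    k=(d>0)&(hsv[...,0]>17)&(hsv[...,0]<36)&(hsv[...,1]>150)&(np.linalg.norm(P-t,axis=-1)<.15)
    Q=(P[k]-t)@Rz
    for z in np.arange(-.132,-.0,.012):
        b=Q[abs(Q[:,2]-z)<.006]
        if len(b)>15: print(n,round(z,3),len(b),'X',b[:,0].min().round(4),b[:,0].max().round(4),'Y',b[:,1].min().round(4),b[:,1].max().round(4))
E
python3 look.py a
python3 - <<'E'
from plan import *
for h,p in [(40,12.5),(53,10),(70,7.6),(90,6),(112,4.6),(130,3.3),(140,2.2),(143,2)]: print(h,delta(grip(h/1000,p)).round(4))
E
```

```text
[ 0.4634 -0.2157  0.235 ] [ 0.95 -0.23 -1.21]
scene -0.072 48 X 0.0445 0.0599 Y 0.0809 0.1202
scene -0.06 19 X 0.0002 0.0614 Y -0.0193 0.1079
scene -0.048 139 X -0.0011 0.0319 Y -0.0204 0.0137
scene -0.036 180 X -0.006 0.094 Y -0.021 0.08
scene -0.024 65 X -0.0003 0.0279 Y -0.019 0.0134
top -0.108 23 X -0.0048 0.0637 Y 0.0174 0.0847
top -0.096 29 X 0.0184 0.0591 Y 0.0139 0.0762
top -0.084 69 X -0.0171 0.0868 Y 0.0147 0.1227
top -0.072 184 X 0.0433 0.1108 Y 0.0 0.1261
top -0.06 476 X 0.0242 0.1047 Y -0.1316 0.1317
top -0.048 38 X 0.0256 0.1001 Y -0.0483 0.1014
top -0.036 161 X 0.0243 0.0955 Y -0.1084 0.1161
40 [-0.0002 -0.0009  0.001 ]
53 [ 0.012  -0.0011  0.001 ]
70 [ 0.0279 -0.0032  0.001 ]
90 [ 0.0466 -0.0083  0.001 ]
112 [ 0.067  -0.0147  0.001 ]
130 [ 0.0838 -0.0195  0.0009]
140 [ 0.0934 -0.0215  0.0009]
143 [ 0.0962 -0.0223  0.0009]
```

View pics/scene_a.png

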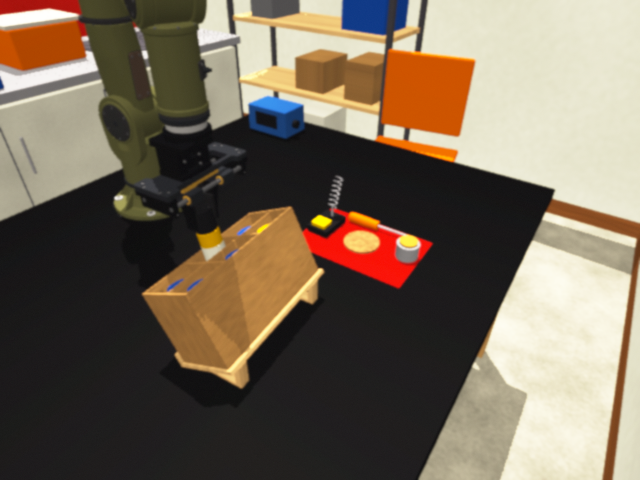

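The can is entering the cell at (212,245) and already pivoting with the wall at low force. I'll continue along the path.

>>> step_arm:
  deltas:
    - [-0.6,0.006,0,0.001,0]
    - [-0.6,0.012,-0.001,0.001,0]
    - [-0.6,0.02,-0.002,0.001,0]
    - [-0.6,0.028,-0.003,0.001,0]
    - [-0.6,0.037,-0.0055,0.001,0]
    - [-0.6,0.047,-0.008,0.001,0]
    - [-0.6,0.057,-0.0115,0.001,0]
    - [-0.6,0.067,-0.0145,0.001,0]
    - [-0.6,0.075,-0.017,0.001,0]
    - [-0.6,0.075,-0.017,0.001,0]

```text
time_s: 9.1
tool_pos: [0.4804, -0.2133, 0.1597]
tool_rot: [76.3, 89.9, 170.6]
force: [0.1, -0.2, -0.4]
grip_width: 0.04
```

Run:
```python
from plan import *
o=monitor.get_obs(); print(np.round(o['tool_pos'],4),np.round(o['force'],2))
for h,p in [(130,3.3),(140,2.2),(143,2)]: print(h,delta(grip(h/1000,p)).round(4))
im,d=read_camera('scene'); P=cloud('scene',d); cv2.imwrite('pics/b.png',cv2.resize(im[140:380,100:340],(590,590),interpolation=cv2.INTER_CUBIC)[:,:,::-1])
```

```text
[ 0.4804 -0.2133  0.1597] [ 0.08 -0.15 -0.38]
130 [ 0.0082 -0.0027 -0.0002]
140 [ 0.0178 -0.0046 -0.0002]
143 [ 0.0206 -0.0055 -0.0002]
```

View pics/b.png

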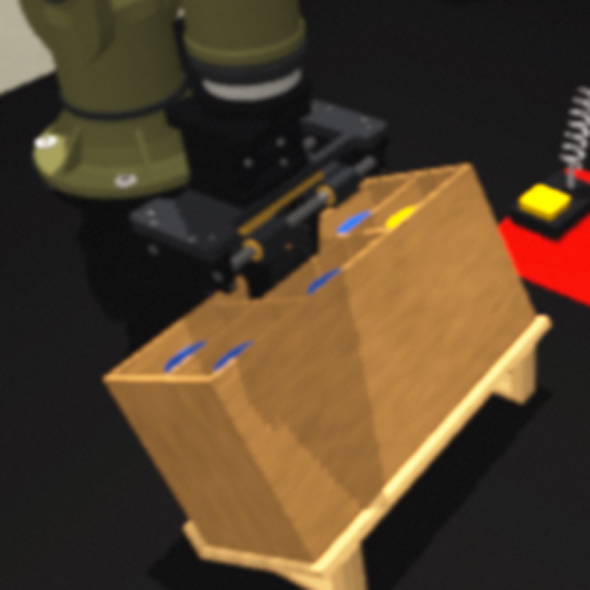

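The gripper is over the middle of the carton near (280,260) in the crop, with the can inside and little force. I'll finish the last 20 mm slowly.

>>> step_arm:
  deltas:
    - [-0.6,0.005,-0.0015,0,0]
    - [-0.6,0.009,-0.003,0,0]
    - [-0.6,0.0135,-0.004,0,0]
    - [-0.6,0.0165,-0.0045,0,0]
    - [-0.6,0.0165,-0.0045,0,0]

```text
time_s: 9.78
tool_pos: [0.485, -0.2131, 0.1437]
tool_rot: [69.0, 90.0, 163.3]
force: [0.3, -0.3, -2.1]
grip_width: 0.0399
```

>>> step_arm:
  deltas:
    - [-0.6,0.002,-0.001,0,0]
    - [-0.6,0.004,-0.002,0,0]
    - [-0.6,0.004,-0.002,0,0]

```text
time_s: 10.15
tool_pos: [0.4865, -0.2133, 0.1403]
tool_rot: [77.7, 89.9, 172.1]
force: [-3.7, -1.0, 4.1]
grip_width: 0.0399
```

>>> step_arm:
  deltas:
    - [-0.04,0,0,0,0]
    - [0.05,0,0,0,0]
    - [0.2,0,0,0,0]
    - [0.2,0,0,0,0]
    - [0.2,0,0,0,0]
    - [0.2,0,0,0,0]

```text
time_s: 10.9
tool_pos: [0.4872, -0.213, 0.14]
tool_rot: [-47.9, 90.0, 46.5]
force: [-0.3, -0.1, 0.1]
grip_width: 0.052
```

>>> step_arm:
  deltas:
    - [0.2,-0.01,0.003,0,0]
    - [0.2,-0.025,0.01,0,0]
    - [0.2,-0.05,0.015,0,0]
    - [0.2,-0.1,0.015,0,0]
    - [0.2,-0.15,0.02,0.05,0]
    - [0.2,-0.15,0.04,0.11,0]
    - [0.2,-0.15,0.07,0.17,0]
    - [0.2,-0.15,0.1,0.23,0]
    - [0.2,-0.15,0.1,0.28,0]
    - [0.2,-0.15,0.1,0.28,0]

```text
time_s: 12.15
tool_pos: [0.3648, 0.0639, 0.2904]
tool_rot: [-177.5, 89.9, -82.5]
force: [0.3, -1.4, 0.3]
grip_width: 0.0519
```

Run:
```python
from plan import *
o=monitor.get_obs(); print(np.round(o['tool_pos'],4))
im,d=read_camera('top'); P=cloud('top',d); cv2.imwrite('pics/c.png',cv2.resize(im[210:350,320:560],(800,466),interpolation=cv2.INTER_CUBIC)[:,:,::-1])
q=tocart(P,*v); k=(d>0)&(abs(q[...,1])<.045)&(q[...,0]<-.004)&(q[...,0]>-.055)&(q[...,2]>.1)
for nm,kk in (('spent',k&(q[...,2]<.146)&(im.max(-1)<70)),):
    z=q[kk]; z=z[z[:,2]>np.median(z[:,2])-.004]; print(nm,len(z),((z.min(0)+z.max(0))/2).round(4),np.median(z,0).round(4))
hsv=cv2.cvtColor(im,cv2.COLOR_RGB2HSV); k=(d>0)&(abs(q[...,0])<.06)&(abs(q[...,1])<.146)&(q[...,2]>.12)&(q[...,2]<.15)&(hsv[...,1]>150)&(hsv[...,0]>24)&(hsv[...,0]<36)
z=q[k]; print('fresh',len(z),np.median(z,0).round(4))
```

```text
[0.3648 0.0639 0.2904]
spent 449 [-0.0353  0.0006  0.1348] [-0.0345  0.0013  0.1351]
fresh 504 [0.0227 0.0961 0.1352]
```

View pics/c.png

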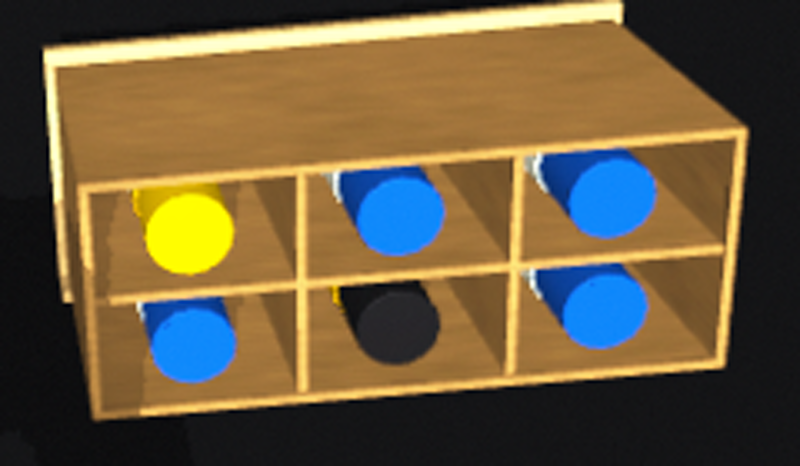

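The spent can is seated: u, d and y match the blue cans. Next is the fresh can.

```bash
cat > ex.py <<'E'
from plan import *
from scipy.optimize import brentq
o=monitor.get_obs(); W0=fromcart([.0232,.0958,.126],*v); print('now',np.round(o['tool_pos'],4),'grasp',W0.round(4),'delta',delta(W0,o).round(4))
Rt=rot(o['tool_rot']).T
for h in [143,135,120,105,90,75,60,50,40,30,22,17,10,0]:
    f=lambda p:42/np.cos(np.radians(p))+(h+1)*np.tan(np.radians(p))-54
    p=min(25,brentq(f,0,35)); 
    if h==143:p=0
    W=grip(h/1000,p,row=.029,col=.0958,g=.122); print(h,round(p,1),W.round(4),(Rt@(W-W0)).round(4))
E
python3 ex.py
```

```text
now [0.3657 0.0603 0.2906] grasp [ 0.5264 -0.1139  0.164 ] delta [ 0.1271 -0.146  -0.1863]
143 0 [ 0.5263 -0.1139  0.1639] [0.0001 0.0002 0.    ]
135 5.0 [ 0.5333 -0.1134  0.1735] [-0.0095 -0.0069 -0.0001]
120 5.6 [ 0.5283 -0.1138  0.1874] [-0.0234 -0.0019 -0.0001]
105 6.3 [ 0.5236 -0.1141  0.2012] [-0.0372  0.0029 -0.0001]
90 7.3 [ 0.5193 -0.1145  0.2151] [-0.0511  0.0071 -0.0001]
75 8.6 [ 0.5158 -0.1147  0.2291] [-0.0651  0.0106 -0.0001]
60 10.5 [ 0.5135 -0.1149  0.2431] [-0.0791  0.0129 -0.0001]
50 12.2 [ 0.513  -0.1149  0.2524] [-0.0884  0.0134 -0.0001]
40 14.5 [ 0.5137 -0.1149  0.2616] [-0.0976  0.0127 -0.0002]
30 17.7 [ 0.5164 -0.1147  0.2706] [-0.1066  0.01   -0.0002]
22 21.2 [ 0.5206 -0.1144  0.2772] [-0.1133  0.0058 -0.0003]
17 24.0 [ 0.5244 -0.1141  0.281 ] [-0.117   0.0019 -0.0003]
10 25 [ 0.5236 -0.1141  0.287 ] [-0.123   0.0028 -0.0003]Traceback (most recent call last):
  File "ex.py", line 7, in <module>
    p=min(25,brentq(f,0,35));
             ~~~~~~^^^^^^^^
    r = _zeros._brentq(f, a, b, xtol, rtol, maxiter, args, full_output, disp)
ValueError: f(a) and f(b) must have different signs
```

>>> step_arm:
  deltas:
    - [0.2,0,-0.04,-0.05,0]
    - [0.2,0,-0.08,-0.1,0]
    - [0.2,0.01,-0.12,-0.15,0]
    - [0.2,0.03,-0.146,-0.186,0]
    - [0.2,0.05,-0.146,-0.186,0]
    - [0.2,0.05,-0.146,-0.186,0]
    - [0.2,0.05,-0.146,-0.186,0]

```text
time_s: 13.08
tool_pos: [0.5259, -0.1166, 0.2417]
tool_rot: [-112.7, 89.9, -18.4]
force: [0.2, 0.1, -0.2]
grip_width: 0.0525
```

```bash
python3 ex.py 2>/dev/null | head -1
```

```text
now [ 0.5259 -0.1166  0.2417] grasp [ 0.5264 -0.1139  0.164 ] delta [ 0.0777 -0.0005  0.0027]
```

>>> step_arm:
  deltas:
    - [0.2,0.01,-0.001,0.003,0]
    - [0.2,0.02,-0.001,0.003,0]
    - [0.2,0.02,-0.001,0.003,0]

```text
time_s: 13.45
tool_pos: [0.5259, -0.1124, 0.219]
tool_rot: [79.5, 89.9, 173.9]
force: [0.9, -0.4, 0.1]
grip_width: 0.0521
```

```bash
python3 ex.py 2>/dev/null | head -1
```

```text
now [ 0.5259 -0.1124  0.219 ] grasp [ 0.5264 -0.1139  0.164 ] delta [ 0.055  -0.0005 -0.0016]
```

>>> step_arm:
  deltas:
    - [0.2,0.02,-0.001,-0.0015,0]
    - [0.2,0.04,-0.001,-0.0015,0]
    - [0.2,0.051,-0.001,-0.0015,0]
    - [0.2,0.055,-0.001,-0.0015,0]
    - [0.2,0.055,-0.001,-0.0015,0]
    - [-0.1,0.055,-0.001,-0.0015,0]
    - [-0.6,0.055,-0.001,-0.0015,0]
    - [-0.6,0.055,-0.001,-0.0015,0]
    - [-0.6,0.055,-0.001,-0.0015,0]
  newtons: 15

```text
time_s: 14.58
tool_pos: [0.5281, -0.1141, 0.1656]
tool_rot: [-94.3, 89.9, 0.0]
force: [0.6, 0.5, 2.8]
grip_width: 0.0396
```

```bash
python3 ex.py 2>/dev/null | head -1
```

```text
now [ 0.5281 -0.1141  0.1656] grasp [ 0.5264 -0.1139  0.164 ] delta [0.0016 0.0017 0.0003]
```

>>> step_arm:
  deltas:
    - [-0.6,-0.008,0,0,0]
    - [-0.6,-0.022,0.001,0,0]
    - [-0.6,-0.036,0.004,0,0]
    - [-0.6,-0.05,0.008,0,0]
    - [-0.6,-0.064,0.0115,0,0]
    - [-0.6,-0.078,0.014,0,0]
    - [-0.6,-0.078,0.014,0,0]

```text
time_s: 15.45
tool_pos: [0.5141, -0.1154, 0.2448]
tool_rot: [-101.2, 89.9, -6.9]
force: [-1.0, 0.2, -3.6]
grip_width: 0.04
```

```bash
python3 look.py d | grep -v top
```

```text
[ 0.5141 -0.1154  0.2448] [-0.98  0.23 -3.62]
scene -0.06 26 X -0.004 0.0188 Y -0.0209 0.0504
scene -0.048 111 X -0.0035 0.035 Y -0.0394 0.0167
scene -0.036 133 X -0.0099 0.0302 Y -0.0206 0.0155
scene -0.024 116 X -0.0068 0.0275 Y -0.0202 0.0146
scene -0.012 113 X 0.006 0.0224 Y -0.0289 0.0254
```

>>> step_arm:
  deltas:
    - [-0.6,-0.009,0.0005,0,0]
    - [-0.6,-0.0185,0,0,0]
    - [-0.6,-0.0275,-0.003,0,0]
    - [-0.6,-0.034,-0.007,0,0]
    - [-0.6,-0.038,-0.01,0,0]
    - [-0.6,-0.045,-0.0105,0,0]
    - [-0.6,-0.06,-0.0105,0,0]
    - [-0.6,-0.08,-0.0105,0,0]
    - [-0.6,-0.1,-0.0105,0,0]
    - [-0.6,-0.11,-0.0105,0,0]
    - [-0.6,-0.11,-0.0105,0,0]

```text
time_s: 16.92
tool_pos: [0.525, -0.1144, 0.3545]
tool_rot: [-98.2, 89.8, -3.9]
force: [0.3, -0.1, -3.5]
grip_width: 0.0396
```

```bash
python3 look.py e | grep -v top; python3 -c "
import cv2;im=cv2.imread('pics/scene_e.png');cv2.imwrite('pics/e.png',cv2.resize(im[80:320,130:430],(750,600),interpolation=cv2.INTER_CUBIC))"
```

```text
[ 0.525  -0.1144  0.3545] [ 0.3  -0.11 -3.52]
scene -0.12 89 X -0.0132 0.0227 Y -0.0213 0.008
scene -0.108 130 X -0.0135 0.0239 Y -0.0209 0.008
scene -0.096 72 X -0.0122 0.0224 Y -0.0219 0.0098
scene -0.06 103 X -0.0163 0.0209 Y -0.0216 0.0096
scene -0.048 147 X -0.015 0.0209 Y -0.0211 0.0129
scene -0.036 156 X -0.0173 0.0205 Y -0.0212 0.0145
scene -0.024 125 X -0.0151 0.0191 Y -0.0267 0.0218
scene -0.012 120 X -0.0042 0.0194 Y -0.0281 0.025
```

View pics/e.png

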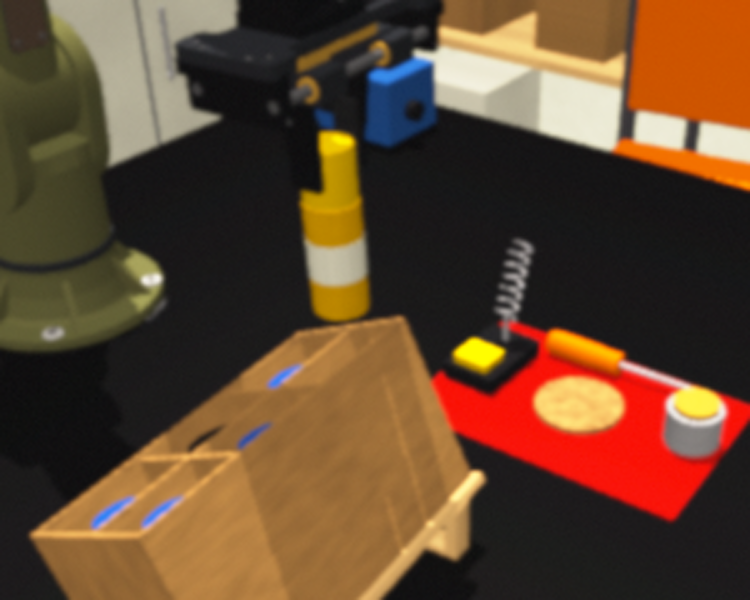

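The fresh can (crop around (335,230)) is out and within about 2° of upright. The carton cans look undisturbed, and the coaster is at (578,405). I'll carry the can over.

>>> step_arm:
  deltas:
    - [-0.6,0,-0.006,0.02,0]
    - [-0.6,0,-0.02,0.06,0]
    - [-0.6,0,-0.036,0.105,0]
    - [-0.6,0,-0.052,0.15,0]
    - [-0.6,0,-0.067,0.195,0]
    - [-0.6,0,-0.08,0.23,0]
    - [-0.6,0,-0.086,0.252,0]
    - [-0.6,0,-0.089,0.262,0]
    - [-0.6,0,-0.089,0.262,0]
    - [-0.6,0,-0.089,0.262,0]
    - [-0.6,0,-0.089,0.262,0]

```text
time_s: 18.4
tool_pos: [0.5933, 0.1519, 0.3534]
tool_rot: [-129.6, 90.0, -35.4]
force: [-0.4, -0.2, -3.4]
grip_width: 0.0399
```

```bash
python3 look.py f | grep -v top; python3 -c "
from plan import *
print(delta([.5935,.1535,.2]).round(4))"
```

```text
[0.5933 0.1519 0.3534] [-0.42 -0.19 -3.42]
scene -0.12 70 X -0.0149 0.0221 Y -0.0228 0.0083
scene -0.108 98 X -0.0179 0.0222 Y -0.0217 0.0046
scene -0.096 53 X -0.0168 0.0218 Y -0.0213 -0.0008
scene -0.06 75 X -0.0129 0.0211 Y -0.0219 0.0085
scene -0.048 102 X -0.0142 0.0212 Y -0.0211 0.0056
scene -0.036 111 X -0.0156 0.02 Y -0.0239 0.0072
scene -0.024 79 X -0.0122 0.0193 Y -0.0257 0.0055
scene -0.012 73 X -0.005 0.018 Y -0.031 0.0287
[ 0.1534 -0.0003  0.0009]
```

>>> step_arm:
  deltas:
    - [-0.6,0.03,0,0.001,0]
    - [-0.6,0.07,0,0.001,0]
    - [-0.6,0.11,0,0.001,0]
    - [-0.6,0.15,0,0.001,0]
    - [-0.6,0.18,0,0.001,0]
    - [-0.6,0.2,0,0.001,0]
    - [-0.6,0.21,0,0.001,0]
    - [-0.6,0.213,0,0.001,0]
    - [-0.6,0.213,0,0.001,0]

```text
time_s: 19.62
tool_pos: [0.5938, 0.1548, 0.1411]
tool_rot: [-77.6, 89.9, 16.7]
force: [0.8, 0.0, -3.6]
grip_width: 0.0397
```

>>> step_arm:
  deltas:
    - [-0.6,0.003,0,0,0]
    - [-0.6,0.006,0,0,0]
    - [-0.6,0.006,0,0,0]

```text
time_s: 20.0
tool_pos: [0.5931, 0.1546, 0.134]
tool_rot: [28.0, 90.0, 122.3]
force: [-0.9, 0.1, -3.1]
grip_width: 0.0394
```

>>> step_arm:
  deltas:
    - [-0.6,0.0015,0,0,0]
    - [-0.6,0.003,0,0,0]
    - [-0.6,0.003,0,0,0]

```text
time_s: 20.38
tool_pos: [0.5949, 0.1548, 0.1334]
tool_rot: [-81.9, 89.7, 12.4]
force: [0.1, -0.7, 5.2]
grip_width: 0.0395
```

>>> step_arm:
  deltas:
    - [-0.05,0,0,0,0]
    - [0.1,0,0,0,0]
    - [1,0,0,0,0]
    - [1,0,0,0,0]
    - [1,0,0,0,0]
    - [1,0,0,0,0]
    - [1,0,0,0,0]

```text
time_s: 21.25
tool_pos: [0.5931, 0.1546, 0.1311]
tool_rot: [-12.0, 90.0, 82.4]
force: [-0.2, 0.5, 0.1]
grip_width: 0.0849
```

>>> step_arm:
  deltas:
    - [1,-0.02,0,0,0]
    - [1,-0.06,0,0,0]
    - [1,-0.11,0,0,0]
    - [1,-0.16,0,0,0]
    - [1,-0.16,0.06,0,0]
    - [1,-0.16,0.12,0,0]
    - [1,-0.16,0.12,0,0]
    - [1,-0.16,0.12,0,0]

```text
time_s: 22.25
tool_pos: [0.4742, 0.1456, 0.2928]
tool_rot: [-80.3, 89.8, 14.1]
force: [0.7, -0.6, 0.9]
grip_width: 0.0871
```

Run:
```python
from plan import *
o=monitor.get_obs(); print(np.round(o['tool_pos'],3),np.round(o['force'],2),o['grip_width'])
for n in ['scene','top']:
    im,d=read_camera(n); P=cloud(n,d); cv2.imwrite(f'pics/{n}_end.png',im[:,:,::-1])
    k=(d>0)&(abs(P[...,0]-.595)<.05)&(abs(P[...,1]-.1535)<.05)
    for lo,hi in ((.02,.05),(.05,.09),(.1,.13),(.134,.2)):
        z=P[k&(P[...,2]>lo)&(P[...,2]<hi)]
        if len(z)>10: print(n,lo,len(z),z.min(0).round(4),z.max(0).round(4),'mid',((z.min(0)+z.max(0))/2).round(4))
    q=tocart(P,*v); kk=(d>0)&(abs(q[...,1])<.045)&(q[...,0]<-.004)&(q[...,0]>-.055)&(q[...,2]>.12)&(q[...,2]<.146)&(im.max(-1)<70)
    if kk.sum()>20: print(n,'spent',np.median(q[kk],0).round(4))
    for t in ['iron_stand','tin','driver']:
        r=regions_of(n,t)
        if r: kk=r[0]['pixels']&(d>0); print(n,t,np.round(r[0]['pixel']),np.median(P[kk],0).round(3))
```

```text
[0.474 0.146 0.293] [ 0.75 -0.61  0.9 ] 0.08710095906579243
scene 0.02 161 [0.5755 0.1315 0.0202] [0.6152 0.1621 0.0496] mid [0.5953 0.1468 0.0349]
scene 0.05 239 [0.5752 0.1314 0.0501] [0.6163 0.1661 0.0899] mid [0.5958 0.1487 0.07  ]
scene 0.1 177 [0.579  0.133  0.1002] [0.6148 0.1673 0.1297] mid [0.5969 0.1501 0.1149]
scene 0.134 138 [0.5754 0.1339 0.1341] [0.6133 0.174  0.1412] mid [0.5943 0.1539 0.1376]
scene iron_stand [327. 220.] [0.49  0.151 0.023]
scene tin [410. 250.] [0.717 0.153 0.039]
scene driver [377. 223.] [0.597 0.223 0.02 ]
top 0.02 57 [0.5728 0.1338 0.02  ] [0.609  0.1486 0.0497] mid [0.5909 0.1412 0.0348]
top 0.05 112 [0.572  0.1334 0.0501] [0.6119 0.1608 0.0899] mid [0.5919 0.1471 0.07  ]
top 0.1 86 [0.5732 0.1342 0.1001] [0.6085 0.1595 0.13  ] mid [0.5908 0.1469 0.115 ]
top 0.134 488 [0.574  0.1351 0.1345] [0.6127 0.1738 0.1429] mid [0.5934 0.1545 0.1387]
top spent [-0.0328  0.002   0.1349]
top iron_stand [204. 288.] [0.506 0.179 0.023]
top tin [210. 176.] [0.706 0.166 0.047]
top driver [178. 254.] [0.57  0.227 0.024]
```

View pics/scene_end.png

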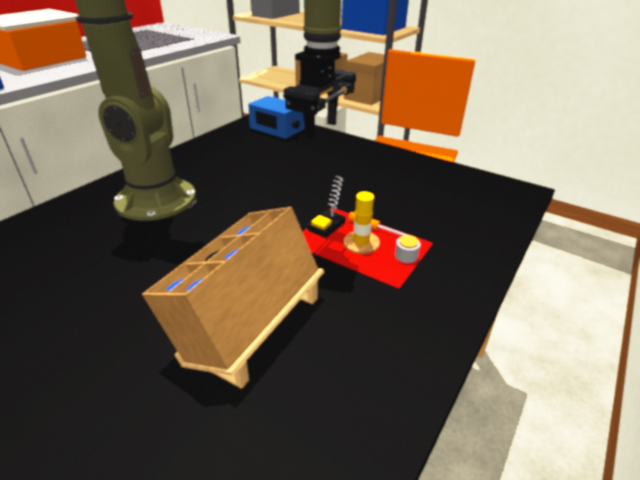

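The fresh can stands upright at (363,222) on the coaster. Cap (0.594, 0.154) is within 2 mm of the coaster centre (0.595, 0.153), and its sides are vertical. The spent can is unchanged in its cell and the gripper is clear. Handing in.

```bash
python3 -c "
from cell import env; print(env.sign_off())"
```

```text
the job is handed in; nothing more can be done
None
```

Both cans are where the task wants them, and I handed the job in at about 22 s of the 66 s allowed; the hand-in reports no verdict.

**What I did:** I lowered the spent can into the vacant front-middle cell, letting it pivot in the jaws along the leaning wall. I set it down on light floor contact (about 4 N) and released it. Then I lifted the fresh can out by the reverse path, which brought it to within about 2° of upright, and set it gently on the coaster.

**Last checks:**
- **Spent can:** its cap lies in the carton frame at the same height and offset as the blue-capped cans in their cells, so it stands on the floor of its cell.
- **Fresh can:** it stands upright about 2 mm from the coaster centre, with its top at about 0.139 m, as expected.
- **Robot:** the gripper is open, about 0.12 m to the side of the fresh can and above it, touching nothing.
- **Tin and screwdriver:** their positions match the first measurement within about 4 mm in both cameras.
- **Blue-capped cans:** by eye only, they look unmoved in the pictures. I did not measure them again at the end.

**One disagreement:** the top camera put the soldering stand about 26 mm from its first reading. The gripper was over the stand in that view and probably hid part of it. The scene camera, which sees it clearly, agreed within about 8 mm. I took the stand as unmoved.

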